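Put stray hardware back in the right stock bins

ROBOT

A 6-joint arm with a two-finger parallel gripper is mounted at the origin on the work surface. World frame = base frame: x ahead of the robot, y to its left, z up, the work surface at z = 0. Lengths are in mm, angles in rad, forces in N, time in s.
With the tool pointing down it reaches from about 350 to 950 mm from the base axis. Payload 17.4 kg.
Tool frame: the origin (TCP) lies midway between the tips of the shut fingers; the grasp point (between the pads) lies 19 mm behind it; z points along the fingers, y is the line along which they close (so a half turn about z gives the same grasp; the last joint's range is limited). The gripper opens to 93 mm and grips with 3 to 60 N. Pads are 15 mm wide; open, the fingers measure 128 mm over their backs; the gripper's body (75 mm by 188 mm) begins 65 mm behind the grasp point.
Start: joints at [-1.381, 0.116, 1.442, -0, 1.584, -0.038], TCP at [152.428, -657.57, 218.646] pointing down, gripper open.
Joint ranges: [-2.83, 2.83], [-0.83, 2.19], [0.07, 2.5], [-1.14, 4.28], [0.01, 3], [-2.97, 2.97]. Speed limits (rad/s): [1.89, 1.89, 2.22, 3.14, 3.14, 3.14].

INTERFACE

Orientations are given as a unit quaternion [w, x, y, z].
In Python, from cell import bot gives the robot as it stands. The module is installed in compiled form; this text tells all that it offers.
- The arm moves only by the shell command python3 -m handwheel 'ROWS' [FORCE]. ROWS is JSON, a list of rows, each an object with "xyz": the shift along the world's x, y, z each as a share of 0.12 m, from -1 to 1, a list of three; "turn": the turn, a rotation vector about the world's x, y, z each as a share of 90 degrees, from -1 to 1, a list of three; "gripper": the finger opening in mm, from 0 to 93. A call has 1 to 20 rows; each row is the pose to reach, as a shift and turn from the pose commanded when the call began; what a row does not reach only later rows make up. A row lasts 1/8 s, in which the tool goes at most 62.5 mm and 10.7 degrees, less where a joint would pass 70% of its speed; a pose out of reach is approached as far as the arm can. A call with a number of a shift or a turn outside -1 to 1 is refused whole. A call with a gripper value outside its range is refused whole. The fingers move at their own pace and stop on an object; FORCE is the grip in N (left out, the last holds). Time passes only in rows, so rows that repeat a pose let the fingers close. It gives the time, the measured TCP pose, the force, the opening and the grip force at its end, in the units of the state.
- bot.get_obs(): the state, without advancing time (a new reading comes with each control period).
- bot.get_image(name): name is "side" or "top" or "wrist"; returns (picture, depth): 480x640x3 uint8, red, green, blue; 480x640 float32, mm along the optical axis (not along the pixel's ray), 0 where there is no reading.
- bot.camera_params(name): a dict with "mtx" (3x3 intrinsics, pixels), "dist_coeffs" ([k1, k2, p1, p2, k3] as OpenCV has them; the pictures are not rectified), "view" (4x4, takes a point from world to camera coordinates). Camera axes: x right, y down, z forward; pixel columns grow to the right and rows downward; lengths in mm; the calibration is good to about 2 mm. A picture is of the moment at which its call begins: read the wrist's pose just before it. camera_params takes no time and is no camera call; for the wrist camera it gives the pose at the moment of the call.
- bot.finish_job(): hands the job in; it is judged then, once.
The state is a dict: "clock": time; "q": joint angles; "joint_vel": joint speeds; "joint_efforts": joint torques, N m; "ee_pos": TCP position; "orientation": TCP orientation; "contact_force": force on the tool from outside, world axes, zero at the start; "torque": the same for the moment, N m; "width": finger opening in mm; "finger_force": force on a finger pad.
Only numpy, scipy, OpenCV 4.12 (cv2) and the standard library are available. Lean on these libraries where they do the work, as an engineer would, in place of code of your own. Each camera call takes 0.05 s, during which the arm holds its last target. There are 200 camera calls.

TASK

Four stray parts lie on the bench: a hex nut, a ball bearing, a hex bolt and an angle bracket. Put each one back into the blue bin that already holds its kind, lowering it in rather than dropping it from above the rim, so that it rests on the clear floor of the bin in front of the stock and not on top of it. Leave the glue bottle and the grey dome model standing where they are.

Things in the scene. Friction and masses are not known exactly. Their poses are not given: they have to be found in the camera images.
- nut_centre (a point): Centre of the loose steel hex nut, lying flat on the bench: 36 mm across flats, 41.6 mm across corners, 19 mm high, 24 mm bore. z is its axis, up; two of its flats face +x and -x (others every 60 degrees). About 110 g. This point is 9.5 mm above its underside.
- bearing_centre (a point): Centre of the loose steel ball bearing, lying flat on the bench: a steel ring 47 mm outside diameter with a black seal, 20 mm bore, 14 mm thick. z is its axis, up. About 105 g. This point is 7 mm above its underside.
- bolt_centre (a point): Centre of mass of the loose steel hex bolt lying on the bench: on its axis, in the shank, 11 mm above the bench. x points level along the bolt to its threaded end, z up. Shank 16 mm diameter, x = -17 to +38 mm; hex head 24 mm across flats, x = -17 to -28 mm. Its axis slopes 4 degrees down to the threaded end. About 125 g.
- bracket_centre (a point): Point half-way up (20 mm over the bench) in the loose aluminium angle bracket. It stands on a leg 40 (x) by 35 (y), 5 mm thick; upright leg 40 high, 5 thick, at the +x end; a triangular web closes each side, sloping from the upright's top to the -x end, so its sides are flat, 35 mm apart along y. Along x it runs from -24 to +16 mm of this point. z up. 55 g.
- nut_bin (a point): On the floor, mid clear floor, of the blue bin holding hex nuts (4 bins, alike but for stock). x to its back, z up, low front towards robot. Bin 170 (x) by 140 (y), wall 3, fixed, floor top 4 mm over bench. Clear floor 92 along x (46 each way; stock behind) by 134. Heights over bench: front lip 30; sides 30 at front, from x = -44 sloping up to 65 at x = +32; back 65; stock to 46 mm.
- bearing_bin (a point): On the floor, mid clear floor, of the blue bin holding ball bearings (4 bins, alike but for stock). x to its back, z up, low front towards robot. Bin 170 (x) by 140 (y), wall 3, fixed, floor top 4 mm over bench. Clear floor 92 along x (46 each way; stock behind) by 134. Heights over bench: front lip 30; sides 30 at front, from x = -44 sloping up to 65 at x = +32; back 65; stock to 46 mm.
- bolt_bin (a point): On the floor, mid clear floor, of the blue bin holding hex bolts (4 bins, alike but for stock). x to its back, z up, low front towards robot. Bin 170 (x) by 140 (y), wall 3, fixed, floor top 4 mm over bench. Clear floor 92 along x (46 each way; stock behind) by 134. Heights over bench: front lip 30; sides 30 at front, from x = -44 sloping up to 65 at x = +32; back 65; stock to 46 mm.
- bracket_bin (a point): On the floor, mid clear floor, of the blue bin holding angle brackets (4 bins, alike but for stock). x to its back, z up, low front towards robot. Bin 170 (x) by 140 (y), wall 3, fixed, floor top 4 mm over bench. Clear floor 92 along x (46 each way; stock behind) by 134. Heights over bench: front lip 30; sides 30 at front, from x = -44 sloping up to 65 at x = +32; back 65; stock to 46 mm.
- glue: White glue bottle with an orange nozzle, standing, 50 mm diameter, 150 mm high, origin at the centre of its underside, z up. To be left alone.
- dome: Grey tiled dome model, 94 mm diameter and about 50 mm high, on a brown 120 x 120 x 4 mm plate, origin at the centre of its underside, z up. To be left alone.
Not all that is in view belongs to the job. Leave any yellow look-alike of the part that bears bearing_centre alone.

How it is judged (in metres and radians):
At the end, for the whole second after the job is handed in: Each part rests, released, in the bin of its kind: its point within the clear floor (46 mm along, 67 mm across, of the bin's point), at most 22 mm (bearing, bolt), 24 (nut) or 28 (bracket) above the floor, slower than 20 mm/s. Bottle and dome upright (0.1 rad), moved under 30 mm (x of nut_centre in the frame of nut_bin between -0.046 and 0.046 m and y of nut_centre in the frame of nut_bin between -0.067 and 0.067 m and z of nut_centre in the frame of nut_bin between 0 and 0.024 m and linear speed of each of nut, bearing, bolt, bracket below 0.02 m/s and x of bearing_centre in the frame of bearing_bin between -0.046 and 0.046 m and y of bearing_centre in the frame of bearing_bin between -0.067 and 0.067 m and z of bearing_centre in the frame of bearing_bin between 0 and 0.022 m and x of bolt_centre in the frame of bolt_bin between -0.046 and 0.046 m and y of bolt_centre in the frame of bolt_bin between -0.067 and 0.067 m and z of bolt_centre in the frame of bolt_bin between 0 and 0.022 m and x of bracket_centre in the frame of bracket_bin between -0.046 and 0.046 m and y of bracket_centre in the frame of bracket_bin between -0.067 and 0.067 m and z of bracket_centre in the frame of bracket_bin between 0 and 0.028 m and angle between each of glue, dome's own z axis and vertical below 0.1 rad and distance of each of glue, dome from where it was at the start of the episode below 0.03 m); the robot touches nothing.
It fails at once if a part falls into its bin as from above the rim (faster than 1 m/s inside the bin) ((x of nut_centre in the frame of nut_bin between -0.046 and 0.046 m and y of nut_centre in the frame of nut_bin between -0.067 and 0.067 m and z of nut_centre in the frame of nut_bin below 0.06 m and linear speed of nut above 1 m/s) or (x of bearing_centre in the frame of bearing_bin between -0.046 and 0.046 m and y of bearing_centre in the frame of bearing_bin between -0.067 and 0.067 m and z of bearing_centre in the frame of bearing_bin below 0.06 m and linear speed of bearing above 1 m/s) or (x of bolt_centre in the frame of bolt_bin between -0.046 and 0.046 m and y of bolt_centre in the frame of bolt_bin between -0.067 and 0.067 m and z of bolt_centre in the frame of bolt_bin below 0.06 m and linear speed of bolt above 1 m/s) or (x of bracket_centre in the frame of bracket_bin between -0.046 and 0.046 m and y of bracket_centre in the frame of bracket_bin between -0.067 and 0.067 m and z of bracket_centre in the frame of bracket_bin below 0.06 m and linear speed of bracket above 1 m/s)).
It fails at once if the glue bottle or the dome model is knocked over or shifted by more than 30 mm (angle between any of glue, dome's own z axis and vertical above 0.3 rad or distance of any of glue, dome from where it was at the start of the episode above 0.03 m).
It also fails if it takes over 109 s, if anything falls off the work surface, if the arm or the gripper's body presses on something with over 40 N, if the wrist force passes 120 N, or if a joint passes its speed limit or range.

## Working session

There is one attempt and no reset: what is moved stays moved. The work goes in short steps, Python scripts to look and compute and a shell command to move; the robot and the scene stay as the last step left them, time stands still between calls to the robot, and variables do not carry over. Pictures are saved under pics/ and viewed, at most 14 in all, crops included, and the job is handed in when it is done.

```bash
mkdir -p pics; cat > h.py <<'E'
import numpy as np,cv2
from cell import bot
def save(n,im): cv2.imwrite('pics/'+n,cv2.cvtColor(im,cv2.COLOR_RGB2BGR))
def cam(n):
    p=bot.camera_params(n);return np.array(p['mtx']),np.array(p['dist_coeffs']),np.array(p['view'])
def world(uv,P,z=None,d=None):
    K,D,V=P;uv=np.array(uv,float).reshape(-1,1,2)
    n=cv2.undistortPoints(uv,K,D).reshape(-1,2);r=np.c_[n,np.ones(len(n))]
    R,t=V[:3,:3],V[:3,3];c=-R.T@t;w=r@R
    s=(z-c[2])/w[:,2] if d is None else np.array(d).ravel()
    return c+w*np.reshape(s,(-1,1))
E
python3 - <<'E'
from h import *
for n in ['top','side']:
    im,d=bot.get_image(n);save(n+'0.png',im);np.savez(n+'0.npz',im=im,d=d)
    K,D,V=cam(n);print(n,K.round(1).tolist(),D,(-V[:3,:3].T@V[:3,3]).round(),V[2,:3].round(2))
print(bot.get_obs())
E
```

```text
top [[511.3, 0.0, 318.1], [0.0, 511.3, 239.4], [0.0, 0.0, 1.0]] [0.02336623 0.         0.         0.         0.        ] [ 270.   -5. 1405.] [ 0.16  0.01 -0.99]
side [[471.1, 0.0, 318.1], [0.0, 471.1, 245.1], [0.0, 0.0, 1.0]] [0.02322691 0.         0.         0.         0.        ] [-241.  846.  998.] [ 0.52 -0.57 -0.63]
{'clock': 0.1, 'q': array([-1.38080682e+00,  1.16421725e-01,  1.44218162e+00, -5.46370838e-05,
        1.58398422e+00, -3.77907833e-02]), 'joint_vel': array([-0.00091898, -0.00359658, -0.001608  ,  0.00084674, -0.00092659,
       -0.00066049]), 'joint_efforts': array([ 3.74294628e-03, -7.22895312e+01, -6.23866653e+01,  7.82872341e-02,
        2.28195690e-02, -6.65614652e-05]), 'ee_pos': array([ 152.37381659, -657.39729007,  218.00044641]), 'orientation': array([-4.93938406e-04,  9.93521441e-01,  1.13643737e-01, -6.50567556e-05]), 'contact_force': array([ 0.08783446, -0.35932646,  0.05320964]), 'torque': array([-0.02405825, -0.02960444,  0.03878106]), 'finger_force': 0.0, 'width': 92.98570051354196}
```

View pics/top0.png

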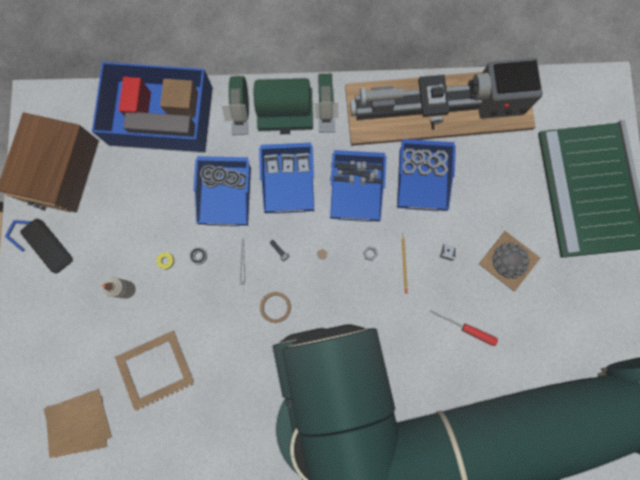

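View pics/side0.png

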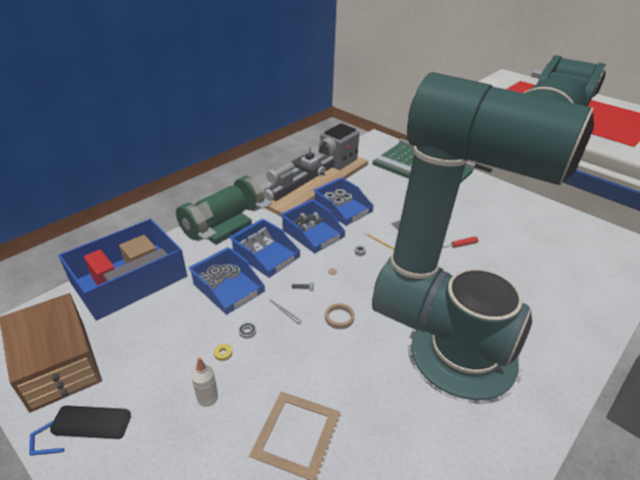

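```bash
cat > a.py <<'E'
from h import *
f=np.load('top0.npz');im,d=f['im'],f['d'];P=cam('top')
hsv=cv2.cvtColor(im,cv2.COLOR_RGB2HSV)
vv,uu=np.mgrid[:480,:640];W=world(np.stack([uu,vv],-1).reshape(-1,2),P,d=d.ravel()).reshape(480,640,3)
print('bench z',np.median(W[240:260,210:235,2]))
m=cv2.inRange(hsv,(105,120,60),(125,255,255))
n,l,s,c=cv2.connectedComponentsWithStats(m)
for i in range(1,n):
    if s[i,4]<600: continue
    p=W[(l==i)&(d>0)];r=cv2.minAreaRect(p[:,:2].astype(np.float32))
    print('bin',s[i],np.round(r[0]),np.round(r[1]),round(r[2],1),p[:,2].min().round(),p[:,2].max().round(),cv2.boxPoints(r).round().tolist())
for nm,(u,v),z in [('bearing',(199,256),14),('bolt',(280,250),11),('nut',(370,254),19),('bracket',(448,252),20),('glue',(122,289),0),('dome',(510,261),4),('yellow',(165,260),14),('disc',(322,254),5)]:
    print(nm,world([(u,v)],P,z).round(),W[v-6:v+7,u-6:u+7,2].max().round())
save('crop0.png',cv2.resize(im[230:285,140:480],None,fx=2.35,fy=2.35,interpolation=cv2.INTER_CUBIC))
E
python3 a.py
```

```text
bench z 0.7622708529664806
bin [  93   62  112   79 1441] [875. 459.] [283. 203.] 84.3 -4.0 121.0 [[760.0, 329.0], [961.0, 308.0], [990.0, 590.0], [788.0, 610.0]]
bin [ 398  140   57   69 2038] [ 668. -286.] [146. 180.] 84.6 -5.0 74.0 [[571.0, -350.0], [751.0, -366.0], [764.0, -221.0], [585.0, -205.0]]
bin [ 260  143   53   69 2425] [670.  94.] [179. 143.] 1.1 -8.0 75.0 [[579.0, 164.0], [582.0, 20.0], [761.0, 24.0], [758.0, 167.0]]
bin [ 331  151   55   69 2335] [643. -98.] [144. 179.] 85.1 -6.0 72.0 [[547.0, -162.0], [726.0, -177.0], [738.0, -34.0], [559.0, -18.0]]
bin [ 194  157   56   67 2217] [638. 272.] [149. 178.] 86.9 -6.0 75.0 [[545.0, 202.0], [723.0, 193.0], [731.0, 341.0], [553.0, 351.0]]
bearing [[462. 341.  14.]] 1405.0
bolt [[473. 118.  11.]] 28.0
nut [[ 454. -128.   19.]] 29.0
bracket [[ 454. -340.   20.]] 46.0
glue [[377. 555.   0.]] 1405.0
dome [[ 427. -510.    4.]] 51.0
yellow [[453. 435.  14.]] 21.0
disc [[460.   3.   5.]] 13.0
```

View pics/crop0.png

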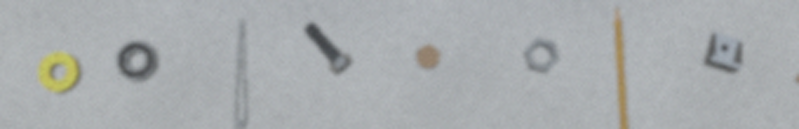

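Bearing: grey ring at (199,256) with black seal fits; yellow ring (165,260) is the look-alike, and the wood disc (322,254) is not a part. Bolt is at (280,250) with its head to lower right, nut at (370,254), bracket at (448,252). Bins left to right hold bearings, brackets, bolts and nuts. I start with the bracket.

```bash
python3 -m handwheel '[{"xyz":[0.8,0.86,0],"turn":[0,0,-0.145],"gripper":93},{"xyz":[0.8,0.86,0],"turn":[0,0,-0.145],"gripper":93},{"xyz":[0.8,0.86,0],"turn":[0,0,-0.145],"gripper":93}]' 20
python3 -m handwheel '[{"xyz":[0.8,0.86,0],"turn":[0,0,0],"gripper":93},{"xyz":[0.8,0.86,0],"turn":[0,0,0],"gripper":93},{"xyz":[0.8,0.86,0],"turn":[0,0,0],"gripper":93}]'
python3 -m handwheel '[{"xyz":[0.8,0.86,0],"turn":[0,0,0],"gripper":93},{"xyz":[0.8,0.86,0],"turn":[0,0,0],"gripper":93},{"xyz":[0.8,0.86,0],"turn":[0,0,0],"gripper":93},{"xyz":[0.8,0.86,0],"turn":[0,0,0],"gripper":93}]'
cat > w.py <<'E'
import sys
from h import *
P=cam('wrist');im,d=bot.get_image('wrist');save(sys.argv[1],im);np.savez('w.npz',im=im,d=d,K=P[0],D=P[1],V=P[2])
o=bot.get_obs();print(o['clock'],o['ee_pos'],o['orientation'],(-P[2][:3,:3].T@P[2][:3,3]).round(),P[2][2,:3].round(2))
E
python3 w.py w1.png
```

```text
clock: 0.48
ee_pos: [250.3, -552.3, 218.7]
orientation: [-0.0, 1.0, 0.001, 0.0]
contact_force: [-1.2, 0.2, -0.3]
width: 93.5
finger_force: 0.0
clock: 0.85
ee_pos: [345.9, -449.5, 218.7]
orientation: [-0.0, 1.0, 0.001, 0.0]
contact_force: [-0.5, -0.2, -0.4]
width: 93.0
finger_force: 0.0
clock: 1.35
ee_pos: [440.5, -348.3, 218.4]
orientation: [0.0, 1.0, 0.001, -0.0]
contact_force: [0.0, 0.2, -0.3]
width: 92.9
finger_force: 0.0
1.4 [ 439.91560136 -348.89012973  218.44093654] [ 8.13080207e-05  9.99999951e-01  2.65588158e-05 -3.00914372e-04] [ 520. -348.  383.] [-0.29 -0.   -0.96]
```

View pics/w1.png

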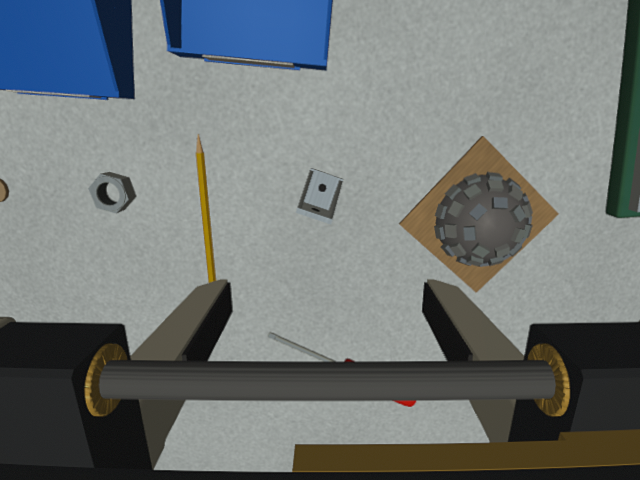

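```bash
cat > roi.py <<'E'
import sys
from h import *
f=np.load('w.npz');im,d=f['im'],f['d'];P=(f['K'],f['D'],f['V'])
u0,v0,u1,v1=map(int,sys.argv[1:5]);zt=float(sys.argv[5])
vv,uu=np.mgrid[v0:v1,u0:u1];W=world(np.stack([uu,vv],-1).reshape(-1,2),P,d=d[v0:v1,u0:u1].ravel());W=W[d[v0:v1,u0:u1].ravel()>0]
bz=np.median(W[:,2]);print('bench',bz.round(1),'zmax',np.percentile(W[:,2],99.9).round(1))
for lo in [bz+5,zt]:
    p=W[W[:,2]>lo];r=cv2.minAreaRect(p[:,:2].astype(np.float32));print('z>',round(lo,1),len(p),np.round(r[0],1),np.round(r[1],1),round(r[2],1),'mean',p.mean(0).round(1))
E
python3 roi.py 285 155 360 230 30; python3 roi.py 80 160 145 225 12
python3 - <<'E'
from h import *
f=np.load('w.npz');save('c1.png',cv2.resize(f['im'][150:235,280:365],None,fx=7,fy=7,interpolation=cv2.INTER_CUBIC))
E
```

```text
bench -0.8 zmax 40.0
z> 4.2 1044 [ 455.2 -341.2] [35.  40.3] 71.1 mean [ 449.9 -339.6   20.2]
z> 30.0 329 [ 441.5 -336.5] [35.1 11.9] 70.0 mean [ 440.3 -335.8   36.9]
bench -0.9 zmax 19.2
z> 4.1 1123 [ 456.8 -129.3] [41.8 36.3] 72.5 mean [ 457.6 -131.3   14.6]
z> 12.0 842 [ 456.8 -129.3] [41.8 36.2] 72.5 mean [ 457.4 -130.5   16.7]
```

View pics/c1.png

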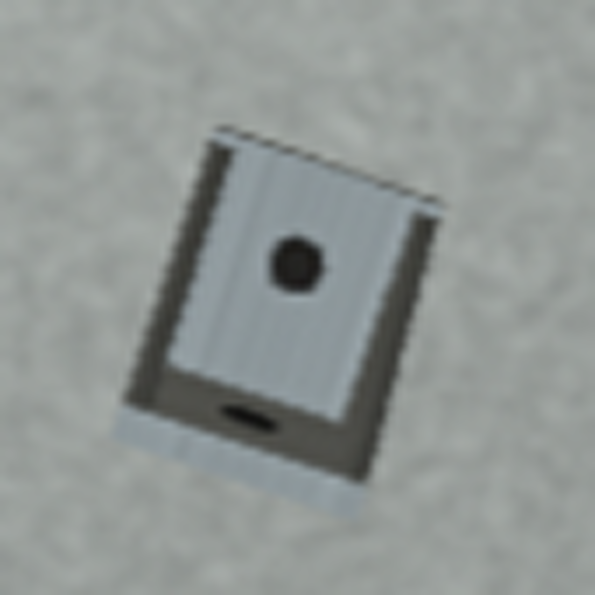

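Picture shows the bracket at (321,193) with its upright towards the robot: 35.0 x 40.3 mm and 40 mm high in the depth, matching the sizes given. The nut measures 36.3 x 41.8 and 19 high, also a match. Next I grasp the bracket.

```bash
python3 -m handwheel '[{"xyz":[0.065,0.085,-0.5],"turn":[0,0,-0.217],"gripper":65},{"xyz":[0.065,0.085,-1],"turn":[0,0,-0.217],"gripper":65},{"xyz":[0.065,0.085,-1],"turn":[0,0,-0.217],"gripper":65},{"xyz":[0.065,0.085,-1],"turn":[0,0,-0.217],"gripper":65}]' 20
python3 -m handwheel '[{"xyz":[0,0,-0.3],"turn":[0,0,0],"gripper":65},{"xyz":[0,0,-0.6],"turn":[0,0,0],"gripper":65},{"xyz":[0,0,-0.77],"turn":[0,0,0],"gripper":65},{"xyz":[0,0,-0.77],"turn":[0,0,0],"gripper":65}]'
python3 -m handwheel '[{"xyz":[0,0,0],"turn":[0,0,0],"gripper":20},{"xyz":[0,0,0],"turn":[0,0,0],"gripper":20},{"xyz":[0,0,0],"turn":[0,0,0],"gripper":20},{"xyz":[0,0,0],"turn":[0,0,0],"gripper":20},{"xyz":[0,0,0],"turn":[0,0,0],"gripper":20},{"xyz":[0,0,0],"turn":[0,0,0],"gripper":20}]' 20
```

```text
clock: 1.9
ee_pos: [448.3, -339.3, 101.2]
orientation: [0.001, 0.986, -0.168, 0.001]
contact_force: [0.4, -0.4, 0.1]
width: 65.3
finger_force: 0.0
clock: 2.4
ee_pos: [448.3, -338.2, 6.8]
orientation: [-0.0, 0.986, -0.169, -0.0]
contact_force: [-0.0, 0.0, -0.1]
width: 65.1
finger_force: 0.0
clock: 3.15
ee_pos: [448.4, -338.0, 6.8]
orientation: [0.0, 0.986, -0.17, 0.0]
contact_force: [-1.6, 1.0, 6.7]
width: 34.7
finger_force: 20.0
```

```bash
python3 -m handwheel '[{"xyz":[0,0,0.4],"turn":[0,0,0],"gripper":20},{"xyz":[0,0,0.8],"turn":[0,0,0],"gripper":20},{"xyz":[0,0,1],"turn":[0,0,0],"gripper":20},{"xyz":[0,0,1],"turn":[0,0,0],"gripper":20}]'
python3 -m handwheel '[{"xyz":[0.19,0.45,0.3],"turn":[0,0,0.115],"gripper":20},{"xyz":[0.38,0.9,0.3],"turn":[0,0,0.229],"gripper":20},{"xyz":[0.38,0.9,0.3],"turn":[0,0,0.229],"gripper":20}]'
python3 -m handwheel '[{"xyz":[0.19,0.45,0],"turn":[0,0,0],"gripper":20},{"xyz":[0.38,0.9,0],"turn":[0,0,0],"gripper":20},{"xyz":[0.38,0.9,0],"turn":[0,0,0],"gripper":20}]'
python3 -m handwheel '[{"xyz":[0.19,0.45,0],"turn":[0,0,0],"gripper":20},{"xyz":[0.38,0.9,0],"turn":[0,0,0],"gripper":20},{"xyz":[0.38,0.9,0],"turn":[0,0,0],"gripper":20}]'
python3 -m handwheel '[{"xyz":[0.19,0.45,0],"turn":[0,0,0],"gripper":20},{"xyz":[0.38,0.9,0],"turn":[0,0,0],"gripper":20},{"xyz":[0.38,0.9,0],"turn":[0,0,0],"gripper":20},{"xyz":[0.38,0.9,0],"turn":[0,0,0],"gripper":20}]'
python3 w.py w2.png
```

```text
clock: 3.65
ee_pos: [448.8, -338.2, 127.9]
orientation: [0.001, 0.986, -0.17, 0.001]
contact_force: [-0.4, 0.7, -0.3]
width: 34.8
finger_force: 20.0
clock: 4.03
ee_pos: [494.7, -226.6, 161.0]
orientation: [-0.001, 1.0, 0.013, -0.0]
contact_force: [0.0, -1.1, -0.3]
width: 34.5
finger_force: 20.0
clock: 4.4
ee_pos: [539.8, -119.3, 160.4]
orientation: [-0.0, 1.0, 0.011, -0.001]
contact_force: [0.1, 0.1, -1.3]
width: 35.0
finger_force: 20.0
clock: 4.78
ee_pos: [585.3, -12.2, 160.5]
orientation: [-0.0, 1.0, 0.01, -0.001]
contact_force: [-0.2, -0.5, -1.7]
width: 34.7
finger_force: 20.0
clock: 5.28
ee_pos: [630.3, 92.5, 161.2]
orientation: [0.0, 1.0, 0.009, -0.001]
contact_force: [0.1, 0.4, -0.5]
width: 34.7
finger_force: 20.0
5.325 [630.2888872   92.28726539 161.61779666] [ 2.67875348e-04  9.99962761e-01  8.61451724e-03 -4.41710158e-04] [710.  94. 326.] [-0.29 -0.01 -0.96]
```

View pics/w2.png

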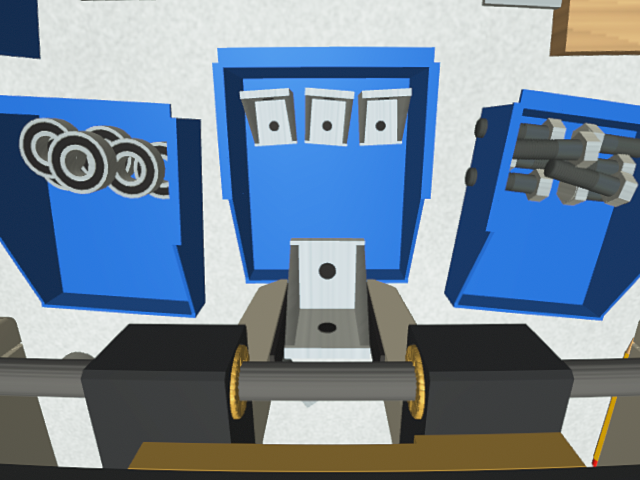

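```bash
python3 - <<'E'
from h import *
f=np.load('w.npz');P=(f['K'],f['D'],f['V'])
print('bracket bin back65',world([(218,48),(436,48)],P,65).round(),'front30',world([(246,282),(409,282)],P,30).round(), 'floor front/stock',world([(253,269),(400,269),(265,145),(390,145)],P,4).round())
print('bearing bin front30 right',world([(194,316)],P,30).round(),'left floor',world([(44,305)],P,30).round(),'back right65',world([(169,104)],P,65).round())
print('bolt bin front30',world([(452,305),(603,319)],P,30).round(),'back left',world([(523,91)],P,65).round())
E
```

```text
bracket bin back65 [[757. 164.  65.]
 [760.  25.  65.]] front30 [[581. 161.  30.]
 [583.  21.  30.]] floor front/stock [[582. 160.   4.]
 [584.  24.   4.]
 [694. 145.   4.]
 [695.  41.   4.]]
bearing bin front30 right [[547. 209.  30.]] left floor [[554. 344.  30.]] back right65 [[723. 199.  65.]]
bolt bin front30 [[ 561.  -18.   30.]
 [ 548. -159.   30.]] back left [[735. -35.  65.]]
```

Bracket held in the upright pose (327,270). Its bin sits centred at y=93 with clear floor x 587–690, which agrees with the top view. Now I lower and release.

```bash
python3 -m handwheel '[{"xyz":[0,0,-0.3],"turn":[0,0,0],"gripper":20},{"xyz":[0,0,-0.6],"turn":[0,0,0],"gripper":20},{"xyz":[0,0,-0.9],"turn":[0,0,0],"gripper":20},{"xyz":[0,0,-1],"turn":[0,0,0],"gripper":20},{"xyz":[0,0,-1],"turn":[0,0,0],"gripper":20}]'
python3 -m handwheel '[{"xyz":[0,0,-0.12],"turn":[0,0,0],"gripper":20},{"xyz":[0,0,-0.2],"turn":[0,0,0],"gripper":20},{"xyz":[0,0,-0.24],"turn":[0,0,0],"gripper":20},{"xyz":[0,0,-0.24],"turn":[0,0,0],"gripper":20}]'
python3 -m handwheel '[{"xyz":[0,0,0],"turn":[0,0,0],"gripper":65},{"xyz":[0,0,0],"turn":[0,0,0],"gripper":65},{"xyz":[0,0,0],"turn":[0,0,0],"gripper":65},{"xyz":[0,0,0.3],"turn":[0,0,0],"gripper":65},{"xyz":[0,0,0.7],"turn":[0,0,0],"gripper":65},{"xyz":[0,0,1],"turn":[0,0,0],"gripper":65},{"xyz":[0,0,1],"turn":[0,0,0],"gripper":65}]'
```

```text
clock: 5.95
ee_pos: [630.5, 93.3, 42.4]
orientation: [0.0, 1.0, 0.009, -0.0]
contact_force: [-0.0, 0.7, -0.5]
width: 35.0
finger_force: 20.0
clock: 6.45
ee_pos: [630.5, 94.3, 13.1]
orientation: [0.0, 1.0, 0.009, -0.0]
contact_force: [0.6, -0.3, -0.6]
width: 34.8
finger_force: 20.0
clock: 7.32
ee_pos: [631.9, 94.4, 137.0]
orientation: [-0.0, 1.0, 0.009, 0.003]
contact_force: [0.2, 0.3, 0.1]
width: 65.2
finger_force: 0.0
```

```bash
python3 -m handwheel '[{"xyz":[-0.37,0.26,0.35],"turn":[0,0,0],"gripper":65},{"xyz":[-0.75,0.52,0.35],"turn":[0,0,0],"gripper":65},{"xyz":[-0.75,0.52,0.35],"turn":[0,0,0],"gripper":65}]'
python3 -m handwheel '[{"xyz":[-0.37,0.26,0.35],"turn":[0,0,0],"gripper":65},{"xyz":[-0.75,0.52,0.35],"turn":[0,0,0],"gripper":65},{"xyz":[-0.75,0.52,0.35],"turn":[0,0,0],"gripper":65},{"xyz":[-0.75,0.52,0.35],"turn":[0,0,0],"gripper":65}]'
python3 w.py w3.png
```

```text
clock: 7.7
ee_pos: [538.5, 158.2, 175.4]
orientation: [-0.0, 1.0, 0.011, 0.0]
contact_force: [0.3, 0.3, -0.3]
width: 64.9
finger_force: 0.0
clock: 8.2
ee_pos: [451.1, 218.7, 216.6]
orientation: [0.0, 1.0, 0.01, -0.0]
contact_force: [0.9, -0.6, -0.6]
width: 65.0
finger_force: 0.0
8.25 [451.34434276 218.46073909 216.54380436] [ 3.55453969e-04  9.99957873e-01  9.15875600e-03 -4.93664494e-04] [531. 220. 381.] [-0.29 -0.01 -0.96]
```

View pics/w3.png

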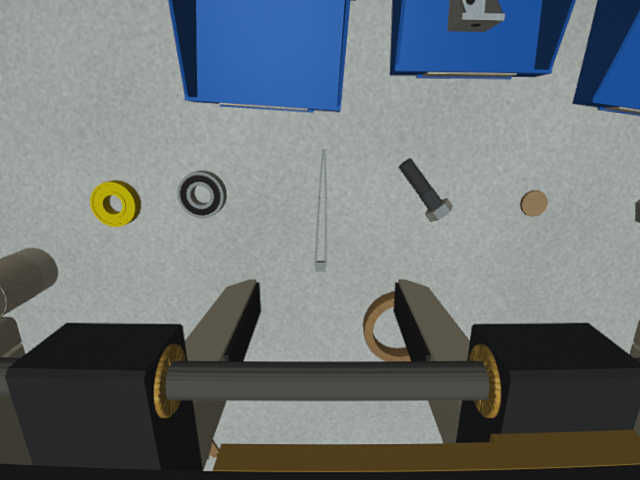

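The bearing (steel and black) is at (202,194), the yellow look-alike at (115,204), the bolt runs from head (438,209) to tip (406,163), and the bracket stands in its bin at (475,15).

```bash
python3 roi.py 170 162 236 226 9; python3 roi.py 385 145 465 232 14; python3 - <<'E'
from h import *
f=np.load('w.npz');im,d=f['im'],f['d'];P=(f['K'],f['D'],f['V'])
vv,uu=np.mgrid[145:232,385:465];W=world(np.stack([uu,vv],-1).reshape(-1,2),P,d=d[145:232,385:465].ravel());p=W[W[:,2]>6]
l=cv2.fitLine(p[:,:2].astype(np.float32),cv2.DIST_HUBER,0,.01,.01).ravel();a=np.array([l[0],l[1]]);t=(p[:,:2]-l[2:])@a
print(l,np.degrees(np.arctan2(l[1],l[0])),t.min(),t.max(),'ends',(l[2:]+a*t.min()).round(1),(l[2:]+a*t.max()).round(1))
E
```

```text
bench -0.6 zmax 14.5
z> 4.4 1568 [462.6 345.5] [46.9 47. ] 71.3 mean [463.4 344.9  11.7]
z> 9.0 1465 [462.6 345.4] [46.7 47. ] 78.7 mean [463.2 345.4  12.1]
bench -1.1 zmax 24.5
z> 3.9 1233 [473.5 122.9] [65.6 28. ] 38.3 mean [470.4 121.7  15.7]
z> 14.0 814 [473.7 122.3] [65.3 25.2] 37.0 mean [465.5 117.6  17.7]
[  0.7488881   0.6626965 472.36804   123.6451   ] 41.50584 -32.781845085260485 107.8497489719658 ends [447.8 101.9] [553.1 195.1]
```

```bash
python3 -m handwheel '[{"xyz":[0.164,-0.4,-0.3],"turn":[0,0,0.2],"gripper":50},{"xyz":[0.164,-0.81,-0.6],"turn":[0,0,0.41],"gripper":50},{"xyz":[0.164,-0.81,-1],"turn":[0,0,0.41],"gripper":50},{"xyz":[0.164,-0.81,-1],"turn":[0,0,0.41],"gripper":50},{"xyz":[0.164,-0.81,-1],"turn":[0,0,0.41],"gripper":50}]' 30
python3 -m handwheel '[{"xyz":[0,0,-0.3],"turn":[0,0,0],"gripper":50},{"xyz":[0,0,-0.6],"turn":[0,0,0],"gripper":50},{"xyz":[0,0,-0.77],"turn":[0,0,0],"gripper":50},{"xyz":[0,0,-0.77],"turn":[0,0,0],"gripper":50}]'
python3 -m handwheel '[{"xyz":[0,0,0],"turn":[0,0,0],"gripper":5},{"xyz":[0,0,0],"turn":[0,0,0],"gripper":5},{"xyz":[0,0,0],"turn":[0,0,0],"gripper":5},{"xyz":[0,0,0],"turn":[0,0,0],"gripper":5},{"xyz":[0,0,0],"turn":[0,0,0],"gripper":5},{"xyz":[0,0,0],"turn":[0,0,0],"gripper":5}]' 30
```

```text
clock: 8.88
ee_pos: [470.7, 120.8, 96.6]
orientation: [-0.0, 0.946, 0.324, -0.001]
contact_force: [0.8, 0.8, -0.8]
width: 49.9
finger_force: 0.0
clock: 9.38
ee_pos: [470.0, 121.4, 4.1]
orientation: [-0.0, 0.946, 0.324, -0.001]
contact_force: [0.5, 0.1, 0.2]
width: 50.0
finger_force: 0.0
clock: 10.12
ee_pos: [470.6, 121.8, 5.4]
orientation: [0.0, 0.946, 0.325, 0.0]
contact_force: [-0.0, -1.0, 4.3]
width: 15.0
finger_force: 29.9
```

```bash
python3 -m handwheel '[{"xyz":[0,0,0.4],"turn":[0,0,0],"gripper":5},{"xyz":[0,0,0.8],"turn":[0,0,0],"gripper":5},{"xyz":[0,0,1],"turn":[0,0,0],"gripper":5},{"xyz":[0,0,1],"turn":[0,0,0],"gripper":5}]'
python3 -m handwheel '[{"xyz":[0.27,-0.45,0.3],"turn":[0,0,-0.12],"gripper":5},{"xyz":[0.55,-0.9,0.3],"turn":[0,0,-0.24],"gripper":5},{"xyz":[0.55,-0.9,0.3],"turn":[0,0,-0.24],"gripper":5}]'
python3 -m handwheel '[{"xyz":[0.27,-0.45,0],"turn":[0,0,-0.12],"gripper":5},{"xyz":[0.55,-0.9,0],"turn":[0,0,-0.235],"gripper":5},{"xyz":[0.55,-0.9,0],"turn":[0,0,-0.235],"gripper":5},{"xyz":[0.55,-0.9,0],"turn":[0,0,-0.235],"gripper":5}]'
python3 w.py w4.png
```

```text
clock: 10.62
ee_pos: [470.9, 122.0, 126.3]
orientation: [0.0, 0.946, 0.325, 0.001]
contact_force: [0.2, 0.1, -2.3]
width: 14.9
finger_force: 29.9
clock: 11.0
ee_pos: [536.9, 11.3, 159.1]
orientation: [-0.0, 0.99, 0.14, -0.001]
contact_force: [0.1, 1.1, -1.3]
width: 15.4
finger_force: 29.9
clock: 11.5
ee_pos: [601.6, -93.5, 159.3]
orientation: [-0.0, 0.999, -0.041, -0.001]
contact_force: [-0.0, 0.4, -0.6]
width: 15.0
finger_force: 29.9
11.55 [601.60562019 -93.09758956 159.85264349] [-2.73028210e-04  9.99181339e-01 -4.04460057e-02 -8.35205638e-04] [ 681. -100.  324.] [-0.29  0.02 -0.96]
```

View pics/w4.png

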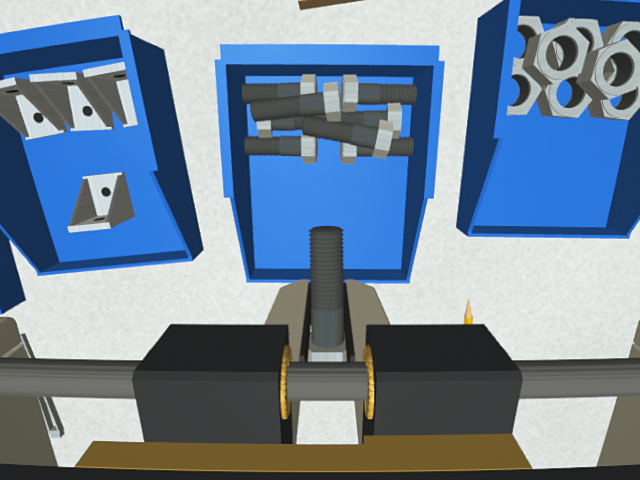

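The bracket stands well in its bin (103,200), and the bolt at (328,290) is in line with its bin. Checking tilt and clearances.

```bash
python3 - <<'E'
from h import *
f=np.load('w.npz');im,d=f['im'],f['d'];P=(f['K'],f['D'],f['V'])
px=[(328,236),(328,270),(328,300),(328,335),(328,352)]
print('bolt',world(px,P,d=[d[v,u] for u,v in px]).round(1).tolist())
print('bin30',world([(247,282),(410,282)],P,30).round().tolist(),'back65',world([(219,45),(441,45)],P,65).round().tolist(),'stockfront',world([(309,163),(270,155)],P,15).round().tolist())
print('nut bin30',world([(459,234),(630,237)],P,30).round().tolist())
px=[(105,230),(108,180),(60,220),(140,225)];print('bracket',world(px,P,d=[d[v,u] for u,v in px]).round(1).tolist())
E
```

```text
bolt [[635.0, -96.6, 167.1], [620.0, -95.4, 169.2], [605.6, -94.2, 169.6], [589.3, -92.9, 172.3], [583.4, -92.4, 177.0]]
bin30 [[559.0, -22.0, 30.0], [548.0, -160.0, 30.0]] back65 [[736.0, -36.0, 65.0], [725.0, -176.0, 65.0]] stockfront [[653.0, -83.0, 15.0], [662.0, -52.0, 15.0]]
nut bin30 [[587.0, -201.0, 30.0], [573.0, -347.0, 30.0]]
bracket [[608.6, 107.2, 2.4], [653.1, 90.6, 6.7], [621.4, 146.6, 2.6], [610.2, 74.7, 1.0]]
```

```bash
python3 -m handwheel '[{"xyz":[0,0,-0.3],"turn":[0,0,0],"gripper":5},{"xyz":[0,0,-0.6],"turn":[0,0,0],"gripper":5},{"xyz":[0,0,-0.9],"turn":[0,0,0],"gripper":5},{"xyz":[0,0,-1],"turn":[0,0,0],"gripper":5},{"xyz":[0,0,-1],"turn":[0,0,0],"gripper":5}]'
python3 -m handwheel '[{"xyz":[0,0,-0.12],"turn":[0,0,0],"gripper":5},{"xyz":[0,0,-0.2],"turn":[0,0,0],"gripper":5},{"xyz":[0,0,-0.24],"turn":[0,0,0],"gripper":5},{"xyz":[0,0,-0.24],"turn":[0,0,0],"gripper":5}]'
python3 -m handwheel '[{"xyz":[0,0,0],"turn":[0,0,0],"gripper":50},{"xyz":[0,0,0],"turn":[0,0,0],"gripper":50},{"xyz":[0,0,0],"turn":[0,0,0],"gripper":50},{"xyz":[0,0,0.3],"turn":[0,0,0],"gripper":50},{"xyz":[0,0,0.7],"turn":[0,0,0],"gripper":50},{"xyz":[0,0,1],"turn":[0,0,0],"gripper":50},{"xyz":[0,0,1],"turn":[0,0,0],"gripper":50}]'
```

```text
clock: 12.18
ee_pos: [602.1, -93.4, 41.2]
orientation: [-0.0, 0.999, -0.041, -0.0]
contact_force: [0.2, -0.2, -1.5]
width: 15.0
finger_force: 29.9
clock: 12.68
ee_pos: [602.2, -94.2, 11.9]
orientation: [-0.0, 0.999, -0.042, -0.0]
contact_force: [-0.5, 0.1, -1.0]
width: 15.2
finger_force: 29.9
clock: 13.55
ee_pos: [603.5, -94.4, 135.7]
orientation: [0.0, 0.999, -0.042, 0.002]
contact_force: [-0.2, 0.5, -0.8]
width: 50.0
finger_force: 0.0
```

```bash
python3 -m handwheel '[{"xyz":[-0.31,-0.07,0],"turn":[0,0,0.1],"gripper":60},{"xyz":[-0.61,-0.146,0],"turn":[0,0,0.192],"gripper":60},{"xyz":[-0.61,-0.146,0],"turn":[0,0,0.192],"gripper":60}]'
python3 -m handwheel '[{"xyz":[-0.31,-0.07,0],"turn":[0,0,0],"gripper":60},{"xyz":[-0.61,-0.146,-0.2],"turn":[0,0,0],"gripper":60},{"xyz":[-0.61,-0.146,-0.5],"turn":[0,0,0],"gripper":60},{"xyz":[-0.61,-0.146,-0.5],"turn":[0,0,0],"gripper":60},{"xyz":[-0.61,-0.146,-0.5],"turn":[0,0,0],"gripper":60}]'
```

```text
clock: 13.92
ee_pos: [527.5, -112.0, 131.5]
orientation: [-0.0, 0.994, 0.109, -0.0]
contact_force: [-0.6, -0.0, 0.3]
width: 60.1
finger_force: 0.0
clock: 14.55
ee_pos: [456.7, -129.2, 73.2]
orientation: [0.0, 0.994, 0.109, 0.0]
contact_force: [-0.1, -0.1, 0.3]
width: 60.0
finger_force: 0.0
```

```bash
python3 -m handwheel '[{"xyz":[0,0,-0.25],"turn":[0,0,0],"gripper":60},{"xyz":[0,0,-0.45],"turn":[0,0,0],"gripper":60},{"xyz":[0,0,-0.57],"turn":[0,0,0],"gripper":60},{"xyz":[0,0,-0.57],"turn":[0,0,0],"gripper":60}]'
python3 -m handwheel '[{"xyz":[0,0,0],"turn":[0,0,0],"gripper":25},{"xyz":[0,0,0],"turn":[0,0,0],"gripper":25},{"xyz":[0,0,0],"turn":[0,0,0],"gripper":25},{"xyz":[0,0,0],"turn":[0,0,0],"gripper":25},{"xyz":[0,0,0],"turn":[0,0,0],"gripper":25},{"xyz":[0,0,0],"turn":[0,0,0],"gripper":25}]' 30
python3 -m handwheel '[{"xyz":[0,0,0.4],"turn":[0,0,0],"gripper":25},{"xyz":[0,0,0.8],"turn":[0,0,0],"gripper":25},{"xyz":[0,0,1],"turn":[0,0,0],"gripper":25},{"xyz":[0,0,1],"turn":[0,0,0],"gripper":25}]'
```

```text
clock: 15.05
ee_pos: [456.1, -129.1, 3.9]
orientation: [-0.0, 0.994, 0.109, -0.0]
contact_force: [0.1, 0.8, 0.8]
width: 59.9
finger_force: 0.0
clock: 15.8
ee_pos: [456.2, -129.3, 4.5]
orientation: [0.0, 0.994, 0.109, 0.0]
contact_force: [-1.3, 0.9, 6.2]
width: 35.6
finger_force: 29.9
clock: 16.3
ee_pos: [456.6, -129.4, 125.4]
orientation: [0.001, 0.994, 0.109, 0.001]
contact_force: [0.5, -0.5, -1.9]
width: 36.0
finger_force: 29.9
```

```bash
python3 -m handwheel '[{"xyz":[0.36,-0.31,0.25],"turn":[0,0,-0.1],"gripper":25},{"xyz":[0.723,-0.633,0.25],"turn":[0,0,-0.197],"gripper":25},{"xyz":[0.723,-0.633,0.25],"turn":[0,0,-0.197],"gripper":25}]'
python3 -m handwheel '[{"xyz":[0.36,-0.31,0],"turn":[0,0,0],"gripper":25},{"xyz":[0.723,-0.633,0],"turn":[0,0,0],"gripper":25},{"xyz":[0.723,-0.633,0],"turn":[0,0,0],"gripper":25},{"xyz":[0.723,-0.633,0],"turn":[0,0,0],"gripper":25}]'
python3 w.py w5.png
```

```text
clock: 16.68
ee_pos: [543.7, -206.9, 150.2]
orientation: [-0.001, 0.999, -0.047, -0.002]
contact_force: [-0.6, 0.2, -1.3]
width: 36.1
finger_force: 29.9
clock: 17.18
ee_pos: [628.6, -280.5, 152.3]
orientation: [-0.001, 0.999, -0.045, -0.001]
contact_force: [-0.7, -0.5, -1.2]
width: 35.5
finger_force: 29.9
17.225 [ 628.59981644 -280.26772989  153.18928932] [-2.67567906e-04  9.98979225e-01 -4.51685468e-02 -4.88115841e-04] [ 708. -288.  317.] [-0.29  0.03 -0.96]
```

View pics/w5.png

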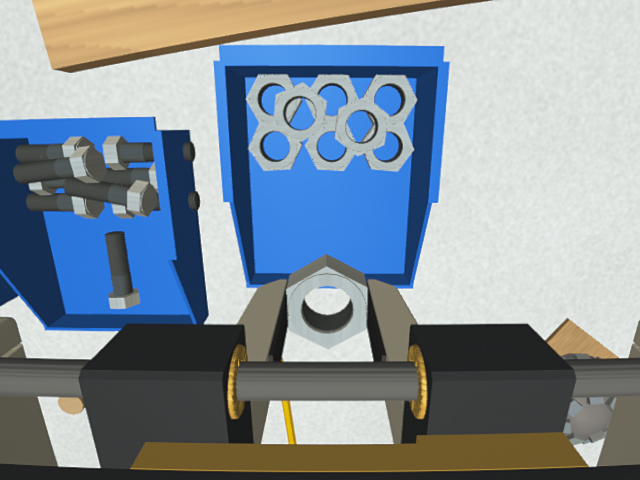

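The bolt lies on the clear floor of its bin (120,270), and the nut (327,300) is centred on its bin. Lower it.

```bash
python3 -m handwheel '[{"xyz":[0,0,-0.3],"turn":[0,0,0],"gripper":25},{"xyz":[0,0,-0.6],"turn":[0,0,0],"gripper":25},{"xyz":[0,0,-0.9],"turn":[0,0,0],"gripper":25},{"xyz":[0,0,-1],"turn":[0,0,0],"gripper":25},{"xyz":[0,0,-1],"turn":[0,0,0],"gripper":25}]'
python3 -m handwheel '[{"xyz":[0,0,-0.1],"turn":[0,0,0],"gripper":25},{"xyz":[0,0,-0.15],"turn":[0,0,0],"gripper":25},{"xyz":[0,0,-0.19],"turn":[0,0,0],"gripper":25},{"xyz":[0,0,-0.19],"turn":[0,0,0],"gripper":25}]'
python3 -m handwheel '[{"xyz":[0,0,0],"turn":[0,0,0],"gripper":65},{"xyz":[0,0,0],"turn":[0,0,0],"gripper":65},{"xyz":[0,0,0],"turn":[0,0,0],"gripper":65},{"xyz":[0,0,0.3],"turn":[0,0,0],"gripper":65},{"xyz":[0,0,0.7],"turn":[0,0,0],"gripper":65},{"xyz":[0,0,1],"turn":[0,0,0],"gripper":65},{"xyz":[0,0,1],"turn":[0,0,0],"gripper":65}]'
```

```text
clock: 17.85
ee_pos: [629.1, -280.7, 34.3]
orientation: [-0.0, 0.999, -0.045, -0.0]
contact_force: [0.1, -0.8, -0.9]
width: 35.5
finger_force: 29.9
clock: 18.35
ee_pos: [629.3, -281.1, 10.7]
orientation: [-0.0, 0.999, -0.046, -0.0]
contact_force: [-0.0, -0.1, -1.8]
width: 35.8
finger_force: 29.9
clock: 19.23
ee_pos: [630.6, -281.7, 134.9]
orientation: [0.001, 0.999, -0.046, 0.002]
contact_force: [0.3, 0.5, -0.1]
width: 65.2
finger_force: 0.0
```

```bash
python3 -m handwheel '[{"xyz":[-0.11,0.44,0.25],"turn":[0,0,0.025],"gripper":65},{"xyz":[-0.233,0.87,0.25],"turn":[0,0,0.025],"gripper":65},{"xyz":[-0.233,0.87,0.25],"turn":[0,0,0.025],"gripper":65}]'
python3 -m handwheel '[{"xyz":[-0.11,0.44,0],"turn":[0,0,0],"gripper":65},{"xyz":[-0.233,0.87,0],"turn":[0,0,0],"gripper":65},{"xyz":[-0.233,0.87,0],"turn":[0,0,0],"gripper":65}]'
python3 -m handwheel '[{"xyz":[-0.11,0.44,0],"turn":[0,0,0],"gripper":65},{"xyz":[-0.233,0.87,0],"turn":[0,0,0],"gripper":65},{"xyz":[-0.233,0.87,0],"turn":[0,0,0],"gripper":65}]'
python3 -m handwheel '[{"xyz":[-0.11,0.44,0],"turn":[0,0,0],"gripper":65},{"xyz":[-0.233,0.87,0],"turn":[0,0,0],"gripper":65},{"xyz":[-0.233,0.87,0],"turn":[0,0,0],"gripper":65}]'
python3 -m handwheel '[{"xyz":[-0.11,0.44,0],"turn":[0,0,0],"gripper":65},{"xyz":[-0.233,0.87,0],"turn":[0,0,0],"gripper":65},{"xyz":[-0.233,0.87,0],"turn":[0,0,0],"gripper":65}]'
python3 -m handwheel '[{"xyz":[-0.11,0.44,0],"turn":[0,0,0],"gripper":65},{"xyz":[-0.233,0.87,0],"turn":[0,0,0],"gripper":65},{"xyz":[-0.233,0.87,0],"turn":[0,0,0],"gripper":65},{"xyz":[-0.233,0.87,0],"turn":[0,0,0],"gripper":65},{"xyz":[-0.233,0.87,0],"turn":[0,0,0],"gripper":65}]' | head -3
```

```text
clock: 19.6
ee_pos: [600.8, -174.1, 160.8]
orientation: [-0.0, 1.0, -0.025, 0.0]
contact_force: [0.3, 0.1, 0.0]
width: 64.9
finger_force: 0.0
clock: 19.98
ee_pos: [572.9, -70.4, 160.4]
orientation: [-0.0, 1.0, -0.025, -0.0]
contact_force: [0.2, -0.3, 0.0]
width: 65.2
finger_force: 0.0
clock: 20.35
ee_pos: [545.3, 33.5, 160.6]
orientation: [-0.0, 1.0, -0.025, -0.0]
contact_force: [-0.2, -0.5, 0.2]
width: 64.8
finger_force: 0.0
clock: 20.72
ee_pos: [517.6, 137.6, 160.6]
orientation: [0.0, 1.0, -0.025, -0.0]
contact_force: [0.1, -0.7, 0.2]
width: 64.8
finger_force: 0.0
clock: 21.1
ee_pos: [489.9, 241.8, 160.5]
orientation: [0.0, 1.0, -0.025, -0.0]
contact_force: [0.5, -0.4, -0.3]
width: 64.6
finger_force: 0.0
clock: 21.72
ee_pos: [462.6, 343.7, 160.9]
orientation: [0.0, 1.0, -0.027, 0.0]
```

```bash
python3 -m handwheel '[{"xyz":[0,0.01,-0.4],"turn":[0,0,0],"gripper":65},{"xyz":[0,0.01,-0.8],"turn":[0,0,0],"gripper":65},{"xyz":[0,0.01,-1],"turn":[0,0,0],"gripper":65},{"xyz":[0,0.01,-1],"turn":[0,0,0],"gripper":65}]'
python3 -m handwheel '[{"xyz":[0,0,-0.15],"turn":[0,0,0],"gripper":65},{"xyz":[0,0,-0.25],"turn":[0,0,0],"gripper":65},{"xyz":[0,0,-0.305],"turn":[0,0,0],"gripper":65},{"xyz":[0,0,-0.305],"turn":[0,0,0],"gripper":65}]'
python3 -m handwheel '[{"xyz":[0,0,0],"turn":[0,0,0],"gripper":35},{"xyz":[0,0,0],"turn":[0,0,0],"gripper":35},{"xyz":[0,0,0],"turn":[0,0,0],"gripper":35},{"xyz":[0,0,0],"turn":[0,0,0],"gripper":35},{"xyz":[0,0,0],"turn":[0,0,0],"gripper":35}]' 30
python3 -m handwheel '[{"xyz":[0,0,0.4],"turn":[0,0,0],"gripper":35},{"xyz":[0,0,0.8],"turn":[0,0,0],"gripper":35},{"xyz":[0,0,1],"turn":[0,0,0],"gripper":35},{"xyz":[0,0,1],"turn":[0,0,0],"gripper":35}]'
```

```text
clock: 22.22
ee_pos: [461.4, 345.0, 39.5]
orientation: [0.001, 1.0, -0.027, -0.001]
contact_force: [-0.0, 0.0, 0.1]
width: 64.5
finger_force: 0.0
clock: 22.72
ee_pos: [461.5, 346.4, 4.1]
orientation: [0.0, 1.0, -0.026, -0.0]
contact_force: [-0.9, -0.6, -0.1]
width: 65.3
finger_force: 0.0
clock: 23.35
ee_pos: [461.8, 346.6, 4.8]
orientation: [-0.0, 1.0, -0.026, 0.0]
contact_force: [-0.4, -0.2, 6.8]
width: 46.1
finger_force: 30.0
clock: 23.85
ee_pos: [462.2, 346.9, 125.9]
orientation: [-0.001, 1.0, -0.026, 0.001]
contact_force: [-0.5, -0.4, -1.5]
width: 46.0
finger_force: 30.0
```

```bash
python3 -m handwheel '[{"xyz":[0.29,-0.15,0.25],"turn":[0,0,0],"gripper":35},{"xyz":[0.58,-0.302,0.25],"turn":[0,0,0],"gripper":35},{"xyz":[0.58,-0.302,0.25],"turn":[0,0,0],"gripper":35}]'
python3 -m handwheel '[{"xyz":[0.29,-0.15,0],"turn":[0,0,0],"gripper":35},{"xyz":[0.58,-0.302,0],"turn":[0,0,0],"gripper":35},{"xyz":[0.58,-0.302,0],"turn":[0,0,0],"gripper":35},{"xyz":[0.58,-0.302,0],"turn":[0,0,0],"gripper":35}]'
python3 w.py w6.png
```

```text
clock: 24.22
ee_pos: [532.4, 308.8, 152.1]
orientation: [0.001, 1.0, -0.027, -0.001]
contact_force: [-1.3, -0.1, -1.4]
width: 46.6
finger_force: 30.0
clock: 24.72
ee_pos: [599.9, 274.3, 152.9]
orientation: [0.0, 1.0, -0.026, -0.001]
contact_force: [-0.5, 0.4, -1.5]
width: 46.2
finger_force: 30.0
24.775 [599.82252972 274.50320385 153.44174795] [ 1.49223922e-04  9.99671853e-01 -2.56066359e-02 -6.80894298e-04] [680. 270. 318.] [-0.29  0.01 -0.96]
```

View pics/w6.png

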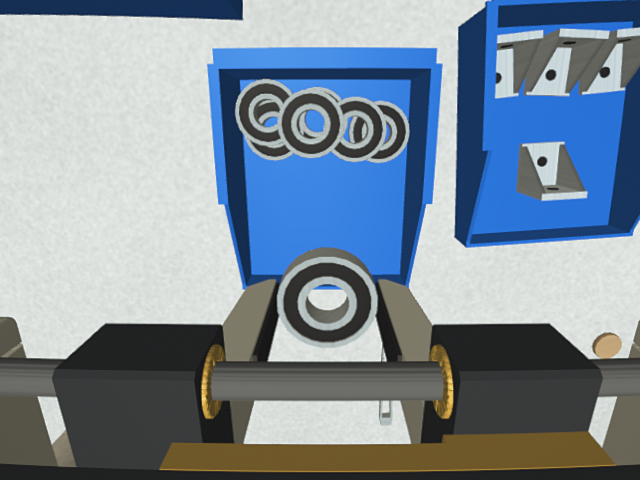

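The bearing (327,300) is held level and centred on its bin (326). Lower and release.

```bash
python3 -m handwheel '[{"xyz":[0,0,-0.3],"turn":[0,0,0],"gripper":35},{"xyz":[0,0,-0.6],"turn":[0,0,0],"gripper":35},{"xyz":[0,0,-0.9],"turn":[0,0,0],"gripper":35},{"xyz":[0,0,-1],"turn":[0,0,0],"gripper":35},{"xyz":[0,0,-1],"turn":[0,0,0],"gripper":35}]'
python3 -m handwheel '[{"xyz":[0,0,-0.1],"turn":[0,0,0],"gripper":35},{"xyz":[0,0,-0.15],"turn":[0,0,0],"gripper":35},{"xyz":[0,0,-0.19],"turn":[0,0,0],"gripper":35},{"xyz":[0,0,-0.19],"turn":[0,0,0],"gripper":35}]'
python3 -m handwheel '[{"xyz":[0,0,0],"turn":[0,0,0],"gripper":70},{"xyz":[0,0,0],"turn":[0,0,0],"gripper":70},{"xyz":[0,0,0],"turn":[0,0,0],"gripper":70},{"xyz":[0,0,0.3],"turn":[0,0,0],"gripper":70},{"xyz":[0,0,0.7],"turn":[0,0,0],"gripper":70},{"xyz":[0,0,1],"turn":[0,0,0],"gripper":70},{"xyz":[0,0,1],"turn":[0,0,0],"gripper":70}]'
python3 -m handwheel '[{"xyz":[-0.4,0,0.4],"turn":[0,0,0],"gripper":70},{"xyz":[-0.9,0,0.8],"turn":[0,0,0],"gripper":70},{"xyz":[-1,0,0.8],"turn":[0,0,0],"gripper":70},{"xyz":[-1,0,0.8],"turn":[0,0,0],"gripper":70}]'
python3 -m handwheel '[{"xyz":[-0.4,0,0],"turn":[0,0,0],"gripper":70},{"xyz":[-0.9,0,0],"turn":[0,0,0],"gripper":70},{"xyz":[-1,0,0],"turn":[0,0,0],"gripper":70},{"xyz":[-1,0,0],"turn":[0,0,0],"gripper":70},{"xyz":[-1,0,0],"turn":[0,0,0],"gripper":70}]'
python3 - <<'E'
from h import *
im,d=bot.get_image('top');save('top9.png',cv2.resize(im[55:315,90:550],None,fx=1.7,fy=1.7,interpolation=cv2.INTER_CUBIC))
E
```

```text
clock: 25.4
ee_pos: [600.4, 274.3, 34.5]
orientation: [0.0, 1.0, -0.026, -0.0]
contact_force: [0.1, 0.2, -0.8]
width: 46.2
finger_force: 30.0
clock: 25.9
ee_pos: [600.8, 273.9, 11.4]
orientation: [0.0, 1.0, -0.026, -0.0]
contact_force: [-0.4, -0.7, -0.9]
width: 45.9
finger_force: 30.0
clock: 26.78
ee_pos: [602.1, 274.5, 135.3]
orientation: [-0.001, 1.0, -0.026, 0.002]
contact_force: [0.2, -0.0, -0.3]
width: 69.9
finger_force: 0.0
clock: 27.28
ee_pos: [479.9, 274.3, 228.6]
orientation: [-0.001, 1.0, -0.025, 0.001]
contact_force: [0.1, 0.5, 0.5]
width: 69.6
finger_force: 0.0
clock: 27.9
ee_pos: [361.9, 274.0, 227.1]
orientation: [0.0, 1.0, -0.026, -0.0]
contact_force: [0.4, -0.3, 0.6]
width: 69.8
finger_force: 0.0
```

View pics/top9.png

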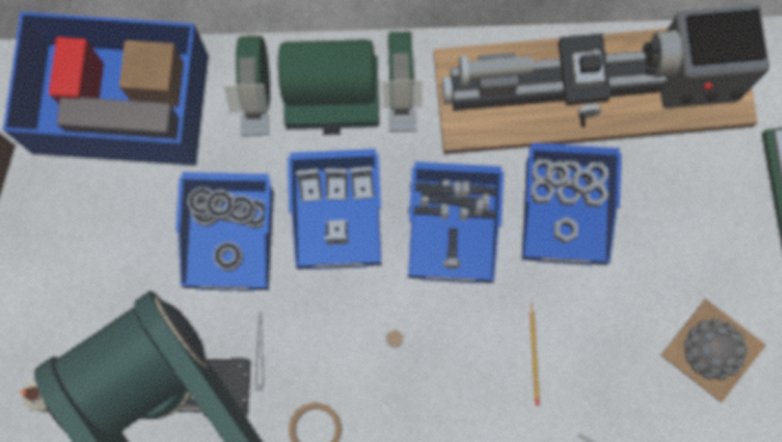

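The picture shows all four parts on the clear floor of their own bins: bearing (228,256), bracket (336,230), bolt (453,245) and nut (567,230). The dome (715,350) and the bottle nozzle (28,394) are where they were at the start.

```bash
python3 -c "
from cell import bot
print(bot.finish_job())"
```

```text
the job is handed in; nothing more can be done
None
```

I handed the job in at about 28 s: the last top-view picture shows the nut, bearing, bolt and bracket each on the clear floor of its own bin, with the bottle and dome where they started. The judge's verdict was not shown.

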